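Lock the levelling screw of a mould vibrating table

ROBOT

A 6-joint arm with a two-finger parallel gripper is mounted at the origin on the work surface. World frame = base frame: x ahead of the robot, y to its left, z up, the work surface at z = 0. Lengths are in m, angles in rad, forces in N, time in s.
With the tool pointing down it reaches from about 0.275 to 0.825 m from the base axis. Payload 4.9 kg.
Tool frame: the origin (TCP) lies midway between the tips of the shut fingers; the grasp point (between the pads) lies 19 mm behind it; z points along the fingers, y is the line along which they close (so a half turn about z gives the same grasp; the last joint's range is limited). The gripper opens to 85 mm and grips with 20 to 120 N. Pads are 22 mm wide; open, the fingers measure 114 mm over their backs; the gripper's body (76 mm by 85 mm) begins 54 mm behind the grasp point. The pads swing forward as they close: fully open they stand 13 mm farther back than shut.
Start: joints at [1.171, 0.326, -0.193, 1.052, 0, 1.437], TCP at [0.144, 0.531, 0.231] pointing down, gripper open.
Joint ranges: [-2.65, 2.65], [-0.97, 1.79], [-1.3, 1.35], [-1.93, 2.1], [-1.47, 1.37], [-3.14, 3.14]. Speed limits (rad/s): [2.57, 2.57, 3.14, 3.14, 3.14, 3.14].

INTERFACE

Orientations are given as a rotation vector (axis times angle).
In Python, from rig import manip, imaging gives the robot as it stands. The module is installed in compiled form; this text tells all that it offers.
- The arm moves only by the tool arm_command, never from a script. Its argument "rows" is a list of rows, each a list of 7 numbers: the finger opening in m, from 0 to 0.0854, then the shift along the tool's x, y, z in m, then the turn, a rotation vector about the tool's x, y, z in rad. A call has 1 to 20 rows; each row is the pose to reach, as a shift and turn from the pose commanded when the call began, along the tool's axes at that moment; what a row does not reach only later rows make up. A row lasts 1/12 s, in which the tool goes at most 41.7 mm and 7.16 degrees, less where a joint would pass 70% of its speed; a pose out of reach is approached as far as the arm can. A call with a gripper value outside its range is refused whole. The fingers move at their own pace and stop on an object; "squeeze" is the grip in N (left out, the last holds). Time passes only in rows, so rows that repeat a pose let the fingers close. It gives the time, the measured TCP pose, the force, the opening and the grip force at its end, in the units of the state.
- manip.get_state(): the state, without advancing time (a new reading comes with each control period).
- imaging.get_image(name): name is "scene" or "top" or "wrist"; returns a dict with "frame" (480x640x3 uint8, red, green, blue), "range_z" (480x640 float32, m along the optical axis (not along the pixel's ray), 0 where there is no reading), "fx", "fy", "cx", "cy" (pixels), "origin" and "attitude" of the camera in the world. Camera axes: x right, y down, z forward; pixel columns grow to the right and rows downward; lengths in m; the calibration is good to about 2 mm. A picture is of the moment at which its call begins.
- manip.job_done(): hands the job in; it is judged then, once.
The state is a dict: "time_s": time; "joints": joint angles; "qvel": joint speeds; "tau": joint torques, N m; "tool_pos": TCP position; "tcp_rot": TCP orientation; "ft_force": force on the tool from outside, world axes, zero at the start; "wrist_torque": the same for the moment, N m; "opening": finger opening in m; "finger_force": force on a finger pad.
Only numpy, scipy, OpenCV 4.12 (cv2) and the standard library are available. Lean on these libraries where they do the work, as an engineer would, in place of code of your own. Each camera call takes 0.05 s, during which the arm holds its last target. There are 200 camera calls.

TASK

The levelling screw of the small mould vibrating table is set right and now has to be locked. Put the blue holding key down over the screw's flat brass head and the brass pin, fully home, and let go of it; then turn the jam nut clockwise by its red lever knob until it is firmly tight (about 12 N of push at the knob, never over 16 N), and leave the key in place and the nut tight. The screw must keep its setting, and the other things on the bench stay where they are.

Things in the scene. Friction and masses are not known exactly. Their poses are not given: they have to be found in the camera images.
- stand: fixed steel vibrating-table unit with a white mould on it. Origin: on the work surface, on the levelling screw's vertical axis. Its x axis points from the screw to the pin and the mould (within 0.35 rad of world x), z up. A 70 mm wide lug with top at z = 50 mm carries screw and nut; the mould's top is at z = 76 mm, from x = 108 mm on.
- seat (a point): point on the screw axis at z = 86 mm: top of the screw's round steel collar (42 mm dia), where the key comes to rest. Above it stands the screw's flat brass head, 36 mm long (along the stand's x at joint screw = 0), 10 mm thick, its rounded top 25 mm above this point. Axes as the stand's.
- pin: fixed pin 70 mm from the screw axis along the stand's x. Origin: at its foot, z = 50 mm. A 24 mm dia steel boss of the stand round it reaches up to z = 86 mm (level with the collar); above stands the brass pin of 10 mm dia with a round tip at z = 106 mm.
- screw (a joint): rotation of the levelling screw, rad, clockwise from above positive; about 0 (within 0.04) at the right setting, which must be kept within 0.25. The screw turns easily (0.12 N m) and tightening the nut drags it round unless the key holds it. The fitted key has about 0.1 rad of play (0.15 under load).
- key: loose blue holding key, 0.28 kg: flat plate 122 x 42 x 10 mm (x, y, z) with an upright grip rib. Origin: centre of the plate's underside. Its long slot (38.5 x 12.5 mm, through, at x = -35 mm) goes over the screw's head, its short slot (19 x 14 mm, through, at x = +35 mm) over the pin. It lies flat, left or right of the stand.
- key_slot (a point): centre of the key's long slot, at the underside of the plate; lies on seat when the key is home. Axes as the key's.
- key_eye (a point): centre of the key's short slot, at the underside of the plate; lies on the pin's axis when the key is home.
- key_grip (a point): centre of the top of the key's grip rib, 50 mm above the plate's underside and at key x = +2 mm. The rib is 30 mm long (key x), 12 mm thick (key y: pinch it across this) and stands 40 mm above the plate.
- nut: aluminium jam nut with a lever (12 mm wide, 8 mm thick, at z = 60 mm). Origin: on the work surface on the screw axis, about which it turns; clockwise from above tightens. It turns freely (about 1 N at the knob) for 0.5 to 1.0 rad, a different amount each time; then it meets a spring washer: the push jumps to about 5 N and grows some 0.9 N per mm of knob travel. It stays put within a few mm.
- knob (a point): centre of the top of the red knob on the nut's lever, z = 122 mm, 95 mm from the screw axis. The knob is an upright cylinder 20 mm dia, 48 mm tall (z = 74 to 122 mm). It starts on the robot's side of the screw, right of the lug's centre line (negative stand y); tightening sweeps it towards the robot, then to the left.
- small_mould: loose white mould 100 x 80 x 26 mm; leave alone. Origin: centre of underside.
- shell_a: chocolate half shell, 72 mm dia, 36 mm high; leave alone.
- shell_b: chocolate half shell, 72 mm dia, 36 mm high; leave alone.
- scraper: spatula with a blue handle lying flat; leave alone.
- jar: closed jar, 66 mm dia, 90 mm high; leave alone.
- spare_nut: loose spare ring nut, 34 mm dia, 13 mm high; leave alone.
Mind the look-alikes: they are no part of the job. Leave any pink or white look-alike of the key alone.

How it is judged:
By the outcome, as a careful person would: the job done as asked, in the order asked, and still so for the second after the job is handed in, with the robot touching nothing.
It also fails if it takes over 66 s, if anything falls off the work surface, if the arm or the gripper's body presses on something with over 40 N, if the wrist force passes 120 N, or if a joint passes its speed limit or range.

## Working session

There is one attempt and no reset: what is moved stays moved. The work goes in short steps, Python scripts to look and compute and a tool call to move; the robot and the scene stay as the last step left them, time stands still between calls to the robot, and variables do not carry over. Pictures are saved under pics/ and viewed, at most 10 in all, crops included, and the job is handed in when it is done.

Besides the shell and the picture viewer there is one more tool, called by a JSON object that holds its "fn" and its "kwargs". arm_command: Moves the arm, as the interface text tells. Its arguments: {"type":"object","properties":{"rows":{"type":"array","items":{"type":"array","items":{"type":"number"}}},"squeeze":{"type":"number"}},"required":["rows"]}

```bash
mkdir -p pics
cat > h.py <<'E'
import numpy as np, cv2
from scipy.spatial.transform import Rotation as R
from rig import manip, imaging
def att(d):
    a=np.array(d["attitude"],float)
    return a if a.shape==(3,3) else (R.from_rotvec(a).as_matrix() if a.size==3 else R.from_quat(a).as_matrix())
def cloud(d):
    z=d["range_z"]; v,u=np.mgrid[:480,:640]
    p=np.stack([(u-d["cx"])/d["fx"]*z,(v-d["cy"])/d["fy"]*z,z],-1)
    return p@att(d).T+np.array(d["origin"])
def ray(d,u,v,h):
    r=att(d)@np.array([(u-d["cx"])/d["fx"],(v-d["cy"])/d["fy"],1]); o=np.array(d["origin"])
    return o+r*(h-o[2])/r[2]
def save(d,n): cv2.imwrite("pics/"+n,d["frame"][:,:,::-1])
def to_tool(p,s=None):
    s=s or manip.get_state()
    return R.from_rotvec(s["tcp_rot"]).inv().apply(np.array(p)-np.array(s["tool_pos"]))
E
python3 - <<'E'
from h import *
s=manip.get_state(); print(s)
for n in("scene","top"):
    d=imaging.get_image(n); save(d,n+"0.png"); np.savez("/tmp/%s0.npz"%n,**{k:np.array(v) for k,v in d.items()}); print(n,d["fx"],d["cx"],d["cy"],d["origin"],d["attitude"])
E
```

```text
{'time_s': 0.0, 'joints': array([ 1.17080702e+00,  3.26946267e-01, -1.93600464e-01,  1.05198813e+00,
        2.49288527e-05,  1.43661314e+00]), 'qvel': array([ 0.00024344,  0.00118566, -0.00147694, -0.00091521, -0.00111579,
        0.00122168]), 'tau': array([ 7.86644136e-05, -4.43393326e+01,  2.62443477e+01,  1.51754514e-02,
       -2.40325255e-05,  5.02216508e-07]), 'tool_pos': array([0.14422073, 0.53014831, 0.23049424]), 'tcp_rot': array([-4.16235108e-01, -3.11340843e+00,  2.62331730e-03]), 'ft_force': array([-1.42736888, -0.04380339, -1.07888756]), 'wrist_torque': array([ 0.00174573, -0.04550906, -0.02042772]), 'finger_force': 0.0, 'opening': 0.08536257914005893}
scene 620.9414726905584 317.34820879552683 239.81205380678708 [1.08889132 0.83606405 1.32980424] [-0.83723692 -2.66487952  0.95664949]
top 551.2174448277276 324.5750107456309 240.9025058866222 [ 0.22086492 -0.02080673  1.44835239] [-2.11339231  2.09996306 -0.21713502]
```

View pics/top0.png

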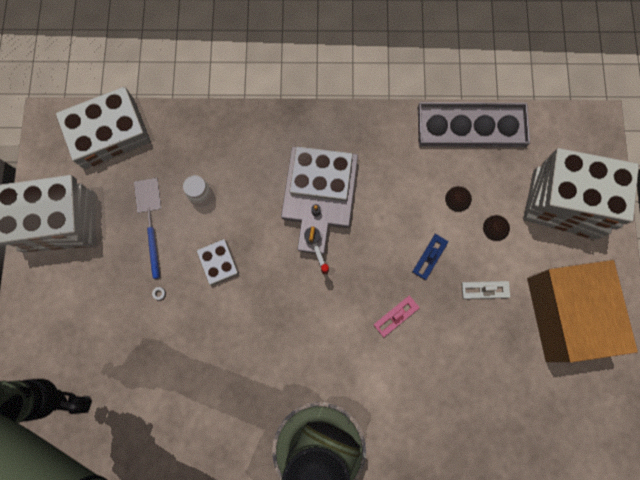

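View pics/scene0.png

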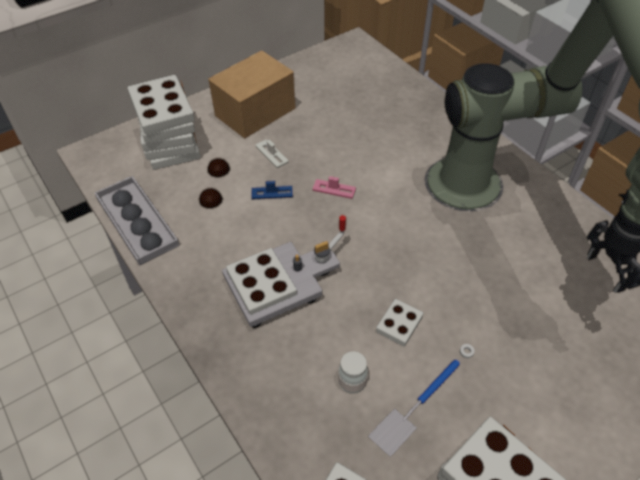

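The top view shows the screw head near (312,236), the pin at (316,210), the red knob at (325,268) and the blue key at (430,257). In the scene view the blue key is at (272,190). Next I measure them.

```bash
python3 - <<'E'
from h import *
for n in("top","scene"):
    d=np.load("/tmp/%s0.npz"%n); f=d["frame"]; hsv=cv2.cvtColor(f,cv2.COLOR_RGB2HSV); P=cloud(d)
    H,S,V=[hsv[...,i].astype(int) for i in range(3)]
    print(n)
    for nm,m in (("blue",(H>100)&(H<130)&(S>120)&(V>40)),("red",((H<6)|(H>174))&(S>170)&(V>90)),("brass",(H>10)&(H<25)&(S>110)&(V>90))):
        k,l,st,c=cv2.connectedComponentsWithStats(m.astype(np.uint8))
        for i in range(1,k):
            if st[i,4]<25: continue
            q=P[l==i]; q=q[d["range_z"][l==i]>0]
            if len(q) and abs(q[:,1]).max()<.6 and q[:,0].max()<1: print(nm,c[i].round(1),st[i],"mean",q.mean(0).round(3),"zrange",np.percentile(q[:,2],[5,50,95]).round(3))
            if nm=="blue" and len(q):
                for lo,hi in ((.003,.025),(.035,.06)):
                    w=q[(q[:,2]>lo)&(q[:,2]<hi)]
                    if len(w)>5:
                        r=cv2.minAreaRect((w[:,:2]*1000).astype(np.float32)); print("  layer",lo,len(w),w.mean(0).round(4),r)
    if n=="top":
        for nm,lo,hi in(("lug/base 50",.042,.056),("mould",.07,.082)):
            m=(P[...,2]>lo)&(P[...,2]<hi)&(P[...,0]>.3)&(P[...,0]<.75)&(abs(P[...,1])<.12)
            w=P[m]; print(nm,len(w),cv2.minAreaRect((w[:,:2]*1000).astype(np.float32)))
        print("head ray",ray(d,312,236,.108),"pin",ray(d,316,210,.104),"knob",ray(d,325,268,.122))
E
python3 - <<'E'
import cv2
a=cv2.imread('pics/top0.png')[190:290,270:370]; b=cv2.imread('pics/top0.png')[215:315,375:475]
cv2.imwrite('pics/c1.png',cv2.hconcat([cv2.resize(x,(400,400),interpolation=cv2.INTER_CUBIC) for x in(a,b)]))
E
```

```text
top
blue [152.8 255.3] [148 228  11  50 245] mean [0.487 0.444 0.018] zrange [0.012 0.018 0.024]
  layer 0.003 240 [0.4874 0.4439 0.0178] ((496.0877685546875, 444.335205078125), (135.05902099609375, 17.34129524230957), 9.936485290527344)
blue [430.4 255.6] [413 235  34  44 463] mean [ 0.492 -0.29   0.013] zrange [0.003 0.01  0.048]
  layer 0.003 390 [ 0.4917 -0.2903  0.0094] ((489.7142333984375, -290.3554382324219), (39.104949951171875, 120.1971435546875), 58.21378707885742)
  layer 0.035 48 [ 0.4923 -0.2906  0.0482] ((492.77874755859375, -290.89788818359375), (11.50323486328125, 26.235795974731445), 58.83641815185547)
red [324.5 267.6] [321 264   7   8  40] mean [ 0.44  -0.011  0.12 ] zrange [0.113 0.121 0.124]
brass [311.4 233. ] [309 227   6  13  51] mean [0.529 0.022 0.109] zrange [0.104 0.109 0.115]
lug/base 50 2451 ((621.0736694335938, 10.727867126464844), (179.78936767578125, 278.0055847167969), 83.04136657714844)
mould 2304 ((598.1428833007812, 13.956893920898438), (149.7981414794922, 321.16656494140625), 82.78692626953125)
head ray [0.52156996 0.02049505 0.108     ] pin [0.5
[... 289 characters left out ...]
76953125), 58.58028793334961)
  layer 0.035 36 [ 0.4984 -0.2875  0.0441] ((498.26470947265625, -286.344482421875), (16.141904830932617, 20.213455200195312), 55.251190185546875)
blue [438.7 380.6] [419 361  40  42 357] mean [0.502 0.448 0.017] zrange [0.012 0.018 0.022]
  layer 0.003 354 [0.5017 0.4481 0.0175] ((499.6414794921875, 447.49365234375), (138.17892456054688, 15.855154037475586), 10.880914688110352)
red [341.9 222.5] [340 216   5  14  58] mean [ 0.448 -0.006  0.107] zrange [0.085 0.11  0.123]
brass [612.3 156.6] [598 147  29  21 150] mean [-0.702  0.073 -0.223] zrange [-0.231 -0.223 -0.214]
brass [321.3 246.6] [315 242  13  10  86] mean [0.535 0.024 0.101] zrange [0.088 0.101 0.112]
```

View pics/c1.png

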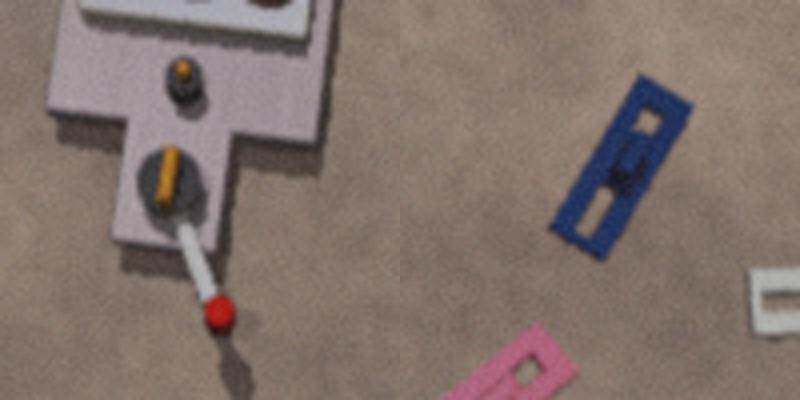

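The crop confirms the key: short slot upper-right at about (437,245), long slot at (424,269). Its yaw is about -0.55 and its centre about (0.493,-0.290). The screw is at about (0.529,0.022), and the knob is 95 mm from it, which matches the given distance. Now I go over the key.

```bash
cat >> h.py <<'E'
def plan(p,yaw):
    "shift and turn in tool axes to bring TCP to p, tool x at world angle yaw+pi, pointing down"
    s=manip.get_state(); R0=R.from_rotvec(s["tcp_rot"])
    a=yaw+np.pi; Rt=R.from_matrix(np.array([[np.cos(a),np.sin(a),0],[np.sin(a),-np.cos(a),0],[0,0,-1]]).T)
    return to_tool(p,s).round(4),(R0.inv()*Rt).as_rotvec().round(4)
E
python3 -c "
from h import *
print(plan([.47,-.28,.25],-.545))"
```

```text
(array([-0.5271, -0.6962, -0.0184]), array([-0.0015,  0.    ,  0.2792]))
```

{"fn": "arm_command", "kwargs": {"rows": [[0.085, -0.527, -0.696, -0.05, 0, 0, 0.279], [0.085, -0.527, -0.696, -0.05, 0, 0, 0.279], [0.085, -0.527, -0.696, -0.05, 0, 0, 0.279], [0.085, -0.527, -0.696, -0.05, 0, 0, 0.279], [0.085, -0.527, -0.696, -0.05, 0, 0, 0.279], [0.085, -0.527, -0.696, -0.05, 0, 0, 0.279], [0.085, -0.527, -0.696, -0.05, 0, 0, 0.279], [0.085, -0.527, -0.696, -0.05, 0, 0, 0.279], [0.085, -0.527, -0.696, -0.05, 0, 0, 0.279], [0.085, -0.527, -0.696, -0.05, 0, 0, 0.279], [0.085, -0.527, -0.696, -0.05, 0, 0, 0.279], [0.085, -0.527, -0.696, -0.05, 0, 0, 0.279], [0.085, -0.527, -0.696, -0.05, 0, 0, 0.279], [0.085, -0.527, -0.696, -0.05, 0, 0, 0.279], [0.085, -0.527, -0.696, -0.05, 0, 0, 0.279], [0.085, -0.527, -0.696, -0.05, 0, 0, 0.279], [0.085, -0.527, -0.696, -0.05, 0, 0, 0.279], [0.085, -0.527, -0.696, -0.05, 0, 0, 0.279], [0.085, -0.527, -0.696, -0.05, 0, 0, 0.279], [0.085, -0.527, -0.696, -0.05, 0, 0, 0.279]]}}

```text
time_s: 1.77
tool_pos: [0.4549, -0.2433, 0.2786]
tcp_rot: [-0.846, -3.025, -0.001]
ft_force: [1.1, 0.8, 0.5]
opening: 0.0849
finger_force: 0.0
```

```bash
python3 -c "
from h import *
print(plan([.47,-.28,.25],-.545), manip.get_state()['tool_pos'])
d=imaging.get_image('wrist'); save(d,'w1.png'); print(d['origin'])"
```

```text
(array([-0.032 , -0.0236,  0.0286]), array([ 0.0002, -0.0006, -0.0005])) [ 0.45489257 -0.2432687   0.27860905]
[ 0.39638437 -0.20768262  0.4200197 ]
```

```bash
cat >> h.py <<'E'
def keymeas(d):
    f=d["frame"]; hsv=cv2.cvtColor(f,cv2.COLOR_RGB2HSV).astype(int); P=cloud(d)
    m=(hsv[...,0]>100)&(hsv[...,0]<130)&(hsv[...,1]>110)&(hsv[...,2]>35)&(d["range_z"]>0)
    for lo,hi in ((.005,.016),(.044,.056)):
        q=P[m&(P[...,2]>lo)&(P[...,2]<hi)&(P[...,1]<-.1)]; r=cv2.minAreaRect((q[:,:2]*1000).astype(np.float32))
        print("layer",len(q),q.mean(0).round(4),np.round(r[0],1),np.round(r[1],1),round(r[2],1))
E
python3 - <<'E'
from h import *
d=imaging.get_image('wrist'); keymeas(d)
E
```

```text
layer 2834 [ 0.4898 -0.2897  0.0087] [ 491.3 -291.1] [ 40.1 121.4] 58.6
layer 334 [ 0.4923 -0.2914  0.0484] [ 493.1 -291.9] [11.2 29.7] 57.7
```

View pics/w1.png

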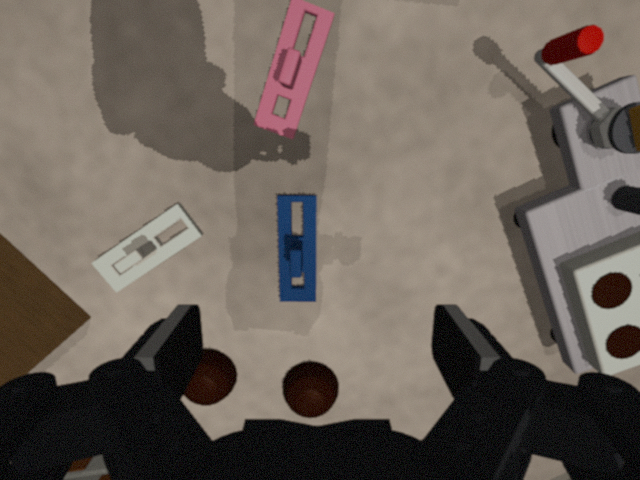

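The wrist view shows the blue key clear at (297,247), with the white and pink look-alikes well away. Plate and rib sizes match, with the grip at (0.493,-0.292) and yaw -0.548.

```bash
python3 -c "
from h import *
print(plan([.4931,-.2919,.020],-.548))"
```

```text
(array([-0.0545, -0.0192,  0.2581]), array([-0.0012,  0.0015, -0.002 ]))
```

{"fn": "arm_command", "kwargs": {"rows": [[0.085, -0.0545, -0.019, 0.03, 0, 0, -0.002], [0.085, -0.0545, -0.019, 0.07, 0, 0, -0.002], [0.085, -0.0545, -0.019, 0.11, 0, 0, -0.002], [0.085, -0.0545, -0.019, 0.15, 0, 0, -0.002], [0.085, -0.0545, -0.019, 0.18, 0, 0, -0.002], [0.07, -0.0545, -0.019, 0.21, 0, 0, -0.002], [0.06, -0.0545, -0.019, 0.235, 0, 0, -0.002], [0.05, -0.0545, -0.019, 0.25, 0, 0, -0.002], [0.045, -0.0545, -0.019, 0.258, 0, 0, -0.002], [0.04, -0.0545, -0.019, 0.258, 0, 0, -0.002], [0.04, -0.0545, -0.019, 0.258, 0, 0, -0.002]]}}

```text
time_s: 2.78
tool_pos: [0.4916, -0.2854, 0.0212]
tcp_rot: [-0.842, -3.026, -0.0]
ft_force: [1.0, -0.9, 0.1]
opening: 0.0398
finger_force: 0.0
```

```bash
python3 -c "
from h import *
print(plan([.4931,-.2919,.020],-.548),manip.get_state()['opening'])"
```

```text
(array([-0.0046, -0.0048,  0.0012]), array([ 0.0001, -0.0003,  0.0055])) 0.03983368446623443
```

{"fn": "arm_command", "kwargs": {"rows": [[0.04, -0.0046, -0.0048, 0.0012, 0, 0, 0.005], [0.04, -0.0046, -0.0048, 0.0012, 0, 0, 0.005], [0.0, -0.0046, -0.0048, 0.0012, 0, 0, 0.005], [0.0, -0.0046, -0.0048, 0.0012, 0, 0, 0.005], [0.0, -0.0046, -0.0048, 0.0012, 0, 0, 0.005], [0.0, -0.0046, -0.0048, 0.0012, 0, 0, 0.005], [0.0, -0.0046, -0.0048, 0.0012, 0, 0, 0.005], [0.0, -0.0046, -0.0048, 0.0012, 0, 0, 0.005]], "squeeze": 50}}

```text
time_s: 3.45
tool_pos: [0.4936, -0.2925, 0.0205]
tcp_rot: [0.849, 3.023, -0.001]
ft_force: [-0.7, 0.6, 6.0]
opening: 0.0109
finger_force: 49.7
```

```bash
python3 -c "
from h import *
print(plan([.4931,-.2919,.020],-.548),manip.get_state()['opening'])"
```

```text
(array([0.0007, 0.0002, 0.0005]), array([-0.0001,  0.0014,  0.0003])) 0.010946181977842327
```

```bash
python3 -c "
from h import *
print(plan([.678,.003,.28],-.125))"
```

```text
(array([-0.0039,  0.3483, -0.2595]), array([-4.000e-04,  1.300e-03, -4.227e-01]))
```

{"fn": "arm_command", "kwargs": {"rows": [[0, 0, 0, -0.01, 0, 0, 0], [0, 0, 0, -0.03, 0, 0, 0], [0, 0, 0, -0.065, 0, 0, 0], [0, 0, 0, -0.1, 0, 0, 0], [0, 0, 0.02, -0.14, 0, 0, -0.05], [0, 0, 0.05, -0.175, 0, 0, -0.1], [0, 0, 0.085, -0.2, 0, 0, -0.15], [0, 0, 0.12, -0.22, 0, 0, -0.2], [0, -0.001, 0.155, -0.24, 0, 0, -0.25], [0, -0.002, 0.19, -0.26, 0, 0, -0.3], [0, -0.003, 0.225, -0.26, 0, 0, -0.35], [0, -0.004, 0.26, -0.26, 0, 0, -0.4], [0, -0.004, 0.295, -0.26, 0, 0, -0.423], [0, -0.004, 0.325, -0.26, 0, 0, -0.423], [0, -0.004, 0.34, -0.26, 0, 0, -0.423], [0, -0.004, 0.348, -0.26, 0, 0, -0.423], [0, -0.004, 0.348, -0.26, 0, 0, -0.423], [0, -0.004, 0.348, -0.26, 0, 0, -0.423], [0, -0.004, 0.348, -0.26, 0, 0, -0.423]]}}

```text
time_s: 5.03
tool_pos: [0.677, 0.0015, 0.2796]
tcp_rot: [-0.198, -3.134, 0.001]
ft_force: [1.2, -0.2, -2.8]
opening: 0.0117
finger_force: 49.3
```

Run:
```python
from h import *
d=imaging.get_image('wrist'); save(d,'w2.png'); s=manip.get_state()
np.savez('/tmp/w2.npz',**{k:np.array(v) for k,v in d.items()})
print(s['tool_pos'],s['tcp_rot'],s['ft_force'],d['origin'],att(d).round(3),d['fx'])
f=d["frame"]; hsv=cv2.cvtColor(f,cv2.COLOR_RGB2HSV).astype(int); P=cloud(d)
H,S,V=hsv[...,0],hsv[...,1],hsv[...,2]
for nm,m in(("brass",(H>10)&(H<25)&(S>110)&(V>70)),("blue",(H>100)&(H<130)&(S>110)&(V>30)),("red",((H<6)|(H>174))&(S>170)&(V>70))):
    k,l,st,c=cv2.connectedComponentsWithStats(m.astype(np.uint8))
    for i in range(1,k):
        if st[i,4]<40: continue
        q=P[l==i]; print(nm,c[i].round(1),st[i],q.mean(0).round(4),np.percentile(q[:,2],[5,95]).round(3),cv2.minAreaRect(np.argwhere(l==i)[:,::-1].astype(np.float32)))
```

```text
[0.67701425 0.00135855 0.27977365] [-1.98613363e-01 -3.13461576e+00  7.10233748e-04] [-0.04414128 -0.29205654 -2.79136067] [0.60909213 0.01016811 0.42103906] [[ 0.126  0.955  0.269]
 [ 0.992 -0.121 -0.035]
 [-0.001  0.271 -0.963]] 389.01458002181465
brass [318.8  25.6] [311   0  16  53 746] [0.5357 0.0207 0.1098] [0.09  0.111] ((318.68157958984375, 25.963376998901367), (14.411108016967773, 52.31315612792969), 1.5911402702331543)
brass [319.1 121. ] [313 114  13  15 143] [0.6003 0.0129 0.1016] [0.085 0.105] ((319.0, 121.00000762939453), (12.727920532226562, 12.727922439575195), 45.0)
brass [380.1 207.4] [372 202  19  11  60] [0.6801 0.0584 0.0757] [0.074 0.077] ((380.6885681152344, 206.57379150390625), (9.596789360046387, 18.107147216796875), 84.80557250976562)
blue [316.9 260.1] [  263   148   108   268 16797] [0.6561 0.0042 0.2767] [0.267 0.308] ((316.5, 281.5), (267.0, 107.0), 90.0)
```

View pics/w2.png

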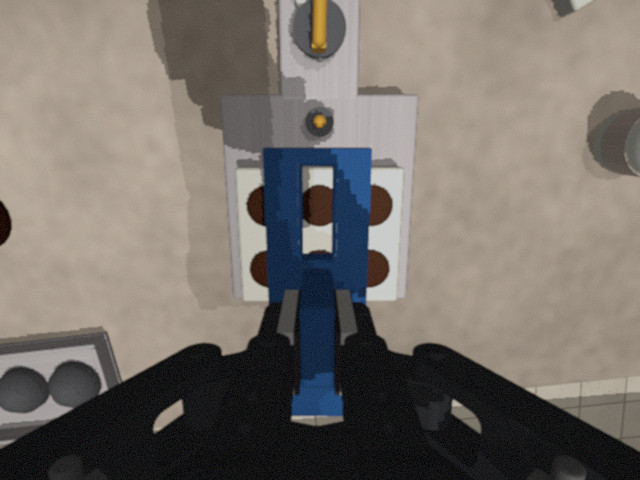

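The wrist view shows the head at (319,25), cropped at the top, the pin at (319,121), and the held key's long slot at about (318,210), well aligned. Next I compute the offsets between the key's slot and the head and pin.

```bash
cat > m2.py <<'E'
from h import *
def run(d,s):
    f=d["frame"]; hsv=cv2.cvtColor(f,cv2.COLOR_RGB2HSV).astype(int); P=cloud(d); tz=s["tool_pos"][2]
    H,S,V=hsv[...,0],hsv[...,1],hsv[...,2]
    # slot hole in blue
    blue=((H>100)&(H<130)&(S>100)&(V>30)).astype(np.uint8); blue=cv2.morphologyEx(blue,cv2.MORPH_CLOSE,np.ones((3,3)))
    cs,h=cv2.findContours(blue,cv2.RETR_CCOMP,cv2.CHAIN_APPROX_NONE)
    hole=max((c for c,hh in zip(cs,h[0]) if hh[3]>=0),key=cv2.contourArea)
    kt=tz-.0205+.010
    hp=np.array([ray(d,u,v,kt)[:2]*1000 for u,v in hole[:,0]],np.float32)
    print("hole on key top",cv2.minAreaRect(hp))
    x,y,w,hh=cv2.boundingRect(hole); print("hole px",x,y,w,hh)
    out=max(cs,key=cv2.contourArea)[:,0]; o=np.array([ray(d,u,v,kt)[:2]*1000 for u,v in out[out[:,1]<y+hh]])
    for nm,z in(("key front",None),):
        t=out[:,1].min(); print("front px",t,ray(d,(out[out[:,1]<=t+1][:,0]).mean(),t,kt).round(4))
    # left/right plate edges -> yaw, centre
    for vv in range(int(y),int(y+hh),20):
        r=np.where(blue[vv])[0]; a,b=ray(d,r.min()-.5,vv,kt),ray(d,r.max()+.5,vv,kt); print("edges",a[:2].round(4),b[:2].round(4),"mid",((a+b)/2)[:2].round(4),"w",np.linalg.norm(a-b).round(4))
    br=((H>8)&(H<27)&(S>100)&(V>60)).astype(np.uint8)
    k,l,st,c=cv2.connectedComponentsWithStats(br)
    for i in range(1,k):
        if st[i,4]<100 or c[i][1]>180: continue
        q=P[l==i]; 
        print("brass",c[i].round(1),st[i])
        if st[i,4]<300: print("  pin",ray(d,*c[i],.104).round(4))
        else:
            t=q[q[:,2]>.104]; print("  head rect",cv2.minAreaRect((t[:,:2]*1000).astype(np.float32)),"zmax",t[:,2].max())
            for v in range(st[i,1]+4,st[i,1]+st[i,3]-6,8):
                u=np.where(l[v]==i)[0].mean(); print("  line",ray(d,u,v,.111)[:2].round(4))
    m=(P[...,2]>.046)&(P[...,2]<.054)
    v,u=np.where(m);
E
python3 - <<'E'
from m2 import *
run(np.load('/tmp/w2.npz'),manip.get_state())
E
```

```text
hole on key top ((638.5712890625, 6.559563636779785), (13.386260032653809, 36.58697509765625), 82.9159164428711)
hole px 300 164 35 92
front px 148 [0.6145 0.0095 0.2693]
edges [ 0.6178 -0.0116] [0.623  0.0291] mid [0.6204 0.0087] w 0.041
edges [ 0.6254 -0.0125] [0.6306 0.028 ] mid [0.628  0.0078] w 0.0408
edges [ 0.6332 -0.0141] [0.6384 0.0273] mid [0.6358 0.0066] w 0.0418
edges [ 0.6412 -0.0151] [0.6464 0.0262] mid [0.6438 0.0056] w 0.0416
edges [ 0.6496 -0.0152] [0.6546 0.0247] mid [0.6521 0.0047] w 0.0402
brass [318.8  25.6] [311   0  16  53 759]
  head rect ((563.5303344726562, 16.445728302001953), (9.94532585144043, 91.97258758544922), 81.2301254272461) zmax 0.4210390624392399
  line [0.5223 0.0229]
  line [0.5272 0.0219]
  line [0.5323 0.0213]
  line [0.5373 0.0203]
  line [0.5425 0.0197]
  line [0.5476 0.0187]
brass [319.1 121. ] [313 114  14  15 152]
  pin [0.6003 0.0129 0.104 ]
```

Key slot is at (.6398,.0060), and head line, pin and yaw agree on a screw axis of (.531,.0214), yaw about -.124. The required shift in tool axes is x +.110, y +.0016.

{"fn": "arm_command", "kwargs": {"rows": [[0, 0.03, 0.0005, 0, 0, 0, 0], [0, 0.065, 0.001, 0, 0, 0, 0], [0, 0.095, 0.0016, 0, 0, 0, 0], [0, 0.11, 0.0016, 0.01, 0, 0, 0], [0, 0.11, 0.0016, 0.04, 0, 0, 0], [0, 0.11, 0.0016, 0.07, 0, 0, 0], [0, 0.11, 0.0016, 0.1, 0, 0, 0], [0, 0.11, 0.0016, 0.12, 0, 0, 0], [0, 0.11, 0.0016, 0.13, 0, 0, 0], [0, 0.11, 0.0016, 0.135, 0, 0, 0], [0, 0.11, 0.0016, 0.135, 0, 0, 0], [0, 0.11, 0.0016, 0.135, 0, 0, 0], [0, 0.11, 0.0016, 0.135, 0, 0, 0]]}}

```text
time_s: 6.17
tool_pos: [0.57, 0.0178, 0.1464]
tcp_rot: [0.196, 3.133, -0.0]
ft_force: [0.2, 0.1, -3.0]
opening: 0.0111
finger_force: 49.3
```

Run:
```python
from h import *
print(plan([.5681,.0168,.145],-.126),manip.get_state()['ft_force'])
d=imaging.get_image('wrist'); save(d,'w3.png')
```

```text
(array([ 0.0018, -0.0012,  0.0014]), array([0.    , 0.0029, 0.0009])) [ 0.18214209  0.10437192 -2.96462761]
```

View pics/w3.png

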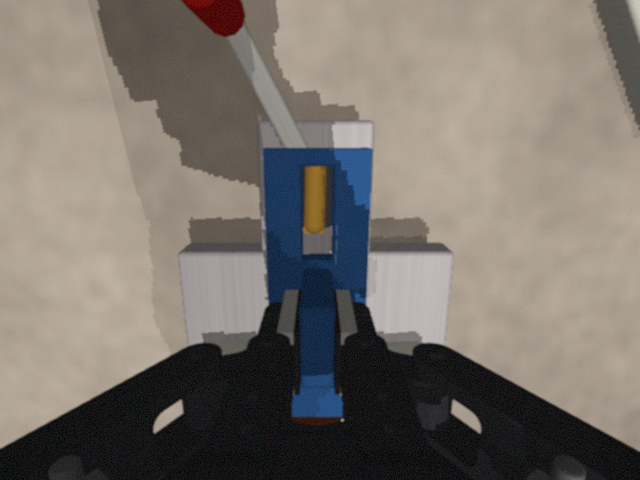

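The head shows through the slot at (315,200), with slot edges at u = 301 and 334. I measure the residual here.

Run:
```python
from h import *
d=imaging.get_image('wrist'); s=manip.get_state()
f=d["frame"]; hsv=cv2.cvtColor(f,cv2.COLOR_RGB2HSV).astype(int); P=cloud(d)
H,S,V=hsv[...,0],hsv[...,1],hsv[...,2]
br=((H>8)&(H<27)&(S>100)&(V>60)); br[:140]=0; br[260:]=0; br[:,:295]=0; br[:,340:]=0
kt=s["tool_pos"][2]-.0105
ys=[]
for v in range(172,230,8):
    r=np.where(br[v])[0]; b=np.where((H[v]>100)&(H[v]<130)&(S[v]>100))[0]; L=b[b<305].max()+.5; Rr=b[b>325].min()-.5
    h1=to_tool(ray(d,r.min()-.5,v,.109),s);h2=to_tool(ray(d,r.max()+.5,v,.109),s)
    s1=to_tool(ray(d,L,v,kt),s); s2=to_tool(ray(d,Rr,v,kt),s); e=[to_tool(ray(d,q,v,kt),s)[1] for q in (b.min()-.5,b.max()+.5)]
    print(v,"head y",h1[1].round(4),h2[1].round(4),"x",h1[0].round(4),"slot y",s1[1].round(4),s2[1].round(4),"x",s1[0].round(4),"plate mid",np.mean(e).round(4))
vv=np.where(br.sum(1)>5)[0]; print(vv.min(),vv.max(),"near end x at z .100/.109",to_tool(ray(d,315,vv.max(),.100),s)[0],to_tool(ray(d,315,vv.max(),.109),s)[0], P[vv.max()-2,315],P[vv.max()-8,315])
b=((H>100)&(H<130)&(S>100)); 
col=b[:,315]; w=np.where(~col[150:260])[0]+150; print("slot v",w.min(),w.max(),[to_tool(ray(d,315,q,kt),s)[0].round(4) for q in(w.min()-.5,w.max()+.5)],"plate front",to_tool(ray(d,290,np.where(b[:,290])[0].min()-.5,kt),s)[0])
```

```text
172 head y -0.0061 0.0043 x 0.0512 slot y -0.006 0.006 x 0.0538 plate mid -0.0
180 head y -0.0062 0.0043 x 0.0476 slot y -0.0057 0.0056 x 0.0507 plate mid 0.0002
188 head y -0.0062 0.0039 x 0.0439 slot y -0.0057 0.0056 x 0.0476 plate mid 0.0002
196 head y -0.0062 0.0039 x 0.0402 slot y -0.0061 0.0057 x 0.0444 plate mid -0.0
204 head y -0.0063 0.0039 x 0.0365 slot y -0.0057 0.0057 x 0.0413 plate mid -0.0
212 head y -0.0063 0.004 x 0.0327 slot y -0.0058 0.0057 x 0.0381 plate mid -0.0
220 head y -0.0063 0.0035 x 0.0289 slot y -0.0058 0.0058 x 0.0348 plate mid -0.0
228 head y -0.0064 0.0031 x 0.025 slot y -0.0062 0.0062 x 0.0315 plate mid -0.0
166 233 near end x at z .100/.109 0.020301525934792564 0.02261162910014382 [0.54653697 0.01992975 0.10840178] [0.54339425 0.02033202 0.10942784]
slot v 165 254 [np.float64(0.0566), np.float64(0.0204)] plate front 0.06258679570427599
```

{"fn": "arm_command", "kwargs": {"rows": [[0, 0.0022, -0.0011, 0, 0, 0, 0], [0, 0.0022, -0.0011, 0.004, 0, 0, 0], [0, 0.0022, -0.0011, 0.008, 0, 0, 0], [0, 0.0022, -0.0011, 0.011, 0, 0, 0], [0, 0.0022, -0.0011, 0.014, 0, 0, 0], [0, 0.0022, -0.0011, 0.017, 0, 0, 0], [0, 0.0022, -0.0011, 0.02, 0, 0, 0], [0, 0.0022, -0.0011, 0.022, 0, 0, 0], [0, 0.0022, -0.0011, 0.022, 0, 0, 0]]}}

```text
time_s: 7.02
tool_pos: [0.5662, 0.0173, 0.1221]
tcp_rot: [-0.196, -3.135, -0.0]
ft_force: [-0.0, 0.1, -2.4]
opening: 0.0115
finger_force: 49.3
```

{"fn": "arm_command", "kwargs": {"rows": [[0, 0, 0, 0.003, 0, 0, 0], [0, 0, 0, 0.006, 0, 0, 0], [0, 0, 0, 0.009, 0, 0, 0], [0, 0, 0, 0.011, 0, 0, 0], [0, 0, 0, 0.013, 0, 0, 0], [0, 0, 0, 0.0145, 0, 0, 0], [0, 0, 0, 0.0145, 0, 0, 0]]}}

```text
time_s: 7.6
tool_pos: [0.5662, 0.0173, 0.1078]
tcp_rot: [-0.196, -3.135, -0.0]
ft_force: [0.9, -0.3, -2.5]
opening: 0.0111
finger_force: 49.3
```

{"fn": "arm_command", "kwargs": {"rows": [[0, 0, 0, 0.001, 0, 0, 0], [0, 0, 0, 0.002, 0, 0, 0], [0, 0, 0, 0.0025, 0, 0, 0], [0, 0, 0, 0.0025, 0, 0, 0]]}}

```text
time_s: 7.93
tool_pos: [0.5667, 0.0173, 0.1065]
tcp_rot: [0.196, 3.135, -0.0]
ft_force: [-2.0, 1.0, 3.8]
opening: 0.0111
finger_force: 50.3
```

Contact came at exactly the expected home height. I release and rise.

{"fn": "arm_command", "kwargs": {"rows": [[0.03, 0, 0, 0, 0, 0, 0], [0.04, 0, 0, 0, 0, 0, 0], [0.04, 0, 0, 0, 0, 0, 0], [0.04, 0, 0, -0.01, 0, 0, 0], [0.04, 0, 0, -0.03, 0, 0, 0], [0.04, 0, 0, -0.06, 0, 0, 0], [0.04, 0.02, 0, -0.09, 0, 0, 0], [0.04, 0.04, 0, -0.12, 0, 0, 0], [0.04, 0.05, 0, -0.14, 0, 0, 0], [0.04, 0.05, 0, -0.14, 0, 0, 0], [0.04, 0.05, 0, -0.14, 0, 0, 0]]}}

```text
time_s: 8.85
tool_pos: [0.5177, 0.0235, 0.2477]
tcp_rot: [0.195, 3.131, -0.0]
ft_force: [0.3, 0.6, -0.5]
opening: 0.0401
finger_force: 0.0
```

Run:
```python
from h import *
for n in('wrist','top'):
    d=imaging.get_image(n); save(d,n[0]+'4.png'); s=manip.get_state()
    f=d["frame"]; hsv=cv2.cvtColor(f,cv2.COLOR_RGB2HSV).astype(int); P=cloud(d)
    H,S,V=hsv[...,0],hsv[...,1],hsv[...,2]
    red=((H<6)|(H>174))&(S>170)&(V>60)&(d["range_z"]>0)
    q=P[red]; t=q[(q[:,2]>.117)&(q[:,2]<.128)]
    print(n,len(q),"knob top",t.mean(0).round(4) if len(t) else 0, np.argwhere(red).mean(0) if len(q) else 0)
    b=(H>100)&(H<130)&(S>100)&(P[...,0]>.45)&(P[...,0]<.65)&(abs(P[...,1])<.1)
    for lo,hi in((.085,.105),(.128,.145)):
        q=P[b&(P[...,2]>lo)&(P[...,2]<hi)]
        if len(q)>10: print(" key",len(q),q.mean(0).round(4),cv2.minAreaRect((q[:,:2]*1000).astype(np.float32)))
print(s['tool_pos'],s['ft_force'])
```

```text
wrist 765 knob top [ 0.4417 -0.0107  0.1205] [127.75163399 253.67058824]
 key 5341 [0.5613 0.0176 0.0947] ((564.2744140625, 17.556224822998047), (41.73480987548828, 121.49916076660156), 82.71049499511719)
 key 650 [0.5646 0.0173 0.1343] ((565.8753051757812, 16.93024253845215), (11.383713722229004, 29.325288772583008), 83.07444763183594)
top 37 knob top [ 0.44   -0.0113  0.1216] [267.91891892 324.40540541]
[0.51690281 0.02343216 0.24528425] [ 0.98770672 -0.08303932 -0.57941677]
```

View pics/w4.png

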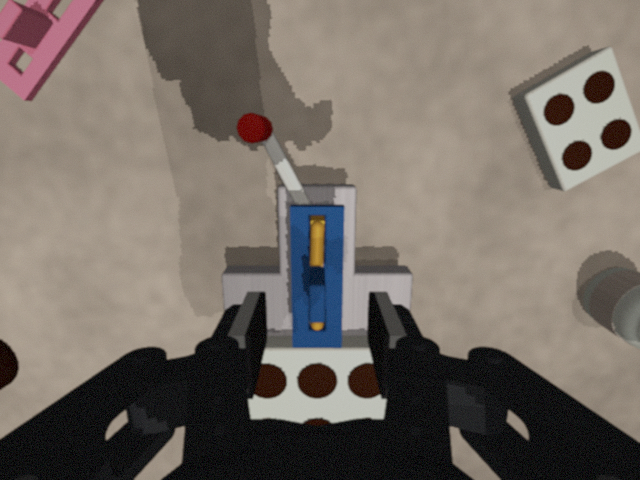

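The key sits home: plate top at z = .095, head at (317,243) and pin at (317,325) showing through. The knob is at (.4415,-.0108), with the screw at (.530,.0217). Now I straddle the knob with the fingers along the tangent.

```bash
python3 -c "
from h import *
print(plan([.4415,-.0108,.20],.352),plan([.4415,-.0108,.09],.352))"
```

```text
(array([ 0.0705, -0.0434,  0.0453]), array([ 0.000e+00, -2.000e-04, -4.769e-01])) (array([ 0.0705, -0.0434,  0.1553]), array([ 0.000e+00, -2.000e-04, -4.769e-01]))
```

{"fn": "arm_command", "kwargs": {"rows": [[0.04, 0.02, -0.012, 0, 0, 0, -0.1], [0.04, 0.045, -0.027, 0.01, 0, 0, -0.2], [0.04, 0.0705, -0.0434, 0.03, 0, 0, -0.3], [0.04, 0.0705, -0.0434, 0.045, 0, 0, -0.4], [0.04, 0.0705, -0.0434, 0.045, 0, 0, -0.477], [0.04, 0.0705, -0.0434, 0.045, 0, 0, -0.477], [0.04, 0.0705, -0.0434, 0.045, 0, 0, -0.477]]}}

```text
time_s: 9.53
tool_pos: [0.4413, -0.0109, 0.1998]
tcp_rot: [0.547, -3.092, -0.001]
ft_force: [-0.9, -0.5, -0.2]
opening: 0.0398
finger_force: 0.0
```

```bash
python3 -c "
from h import *
print(plan([.4415,-.0108,.09],.352),manip.get_state()['ft_force'])"
```

```text
(array([-3.000e-04, -1.000e-04,  1.098e-01]), array([ 0.001 , -0.0016, -0.0021])) [-0.9126366  -0.5074693  -0.17084341]
```

{"fn": "arm_command", "kwargs": {"rows": [[0.04, 0, 0, 0.03, 0, 0, 0], [0.04, 0, 0, 0.06, 0, 0, 0], [0.04, 0, 0, 0.085, 0, 0, 0], [0.04, 0, 0, 0.1, 0, 0, 0], [0.04, 0, 0, 0.11, 0, 0, 0], [0.03, 0, 0, 0.11, 0, 0, 0], [0.03, 0, 0, 0.11, 0, 0, 0], [0.03, 0, 0, 0.11, 0, 0, 0]]}}

```text
time_s: 10.2
tool_pos: [0.4424, -0.0109, 0.0913]
tcp_rot: [-0.549, 3.092, -0.001]
ft_force: [-0.3, 0.5, -0.3]
opening: 0.0301
finger_force: 0.0
```

{"fn": "arm_command", "kwargs": {"rows": [[0.03, -0.0001, 0.0048, 0, 0, 0, 0.05], [0.03, -0.0005, 0.0095, 0, 0, 0, 0.1], [0.03, -0.0011, 0.0142, 0, 0, 0, 0.15], [0.03, -0.0019, 0.0189, 0, 0, 0, 0.2], [0.03, -0.003, 0.0235, 0, 0, 0, 0.25], [0.03, -0.0042, 0.0281, 0, 0, 0, 0.3], [0.03, -0.0058, 0.0326, 0, 0, 0, 0.35], [0.03, -0.0075, 0.037, 0, 0, 0, 0.4], [0.03, -0.0095, 0.0413, 0, 0, 0, 0.45], [0.03, -0.0095, 0.0413, 0, 0, 0, 0.45]]}}

```text
time_s: 11.03
tool_pos: [0.4372, 0.0317, 0.0918]
tcp_rot: [0.154, 3.136, -0.0]
ft_force: [-0.3, 0.2, -1.1]
opening: 0.0299
finger_force: 0.0
```

```bash
cat > tf.py <<'E'
from h import *
s=manip.get_state(); c=np.array([.530,.0217]); r=s['tool_pos'][:2]-c; u=r/np.linalg.norm(r); t=np.array([u[1],-u[0]])
f=s['ft_force'][:2]; print("t",s['time_s'],"r",np.linalg.norm(r).round(4),"ang",np.arctan2(r[1],r[0]).round(3),"toolx",np.arctan2(*R.from_rotvec(s['tcp_rot']).apply([1,0,0])[1::-1]).round(3),"Ft",(-f@t).round(2),"Fr",(f@u).round(2),"fz",s['ft_force'][2].round(2),s['tool_pos'])
E
python3 tf.py
```

```text
t 11.0333 r 0.0933 ang 3.035 toolx 3.044 Ft -0.18 Fr 0.33 fz -1.09 [0.43720191 0.03166965 0.09183142]
```

{"fn": "arm_command", "kwargs": {"rows": [[0.03, -0.0001, 0.0036, 0, 0, 0, 0.0375], [0.03, -0.0003, 0.0071, 0, 0, 0, 0.075], [0.03, -0.0006, 0.0107, 0, 0, 0, 0.1125], [0.03, -0.0011, 0.0142, 0, 0, 0, 0.15], [0.03, -0.0011, 0.0142, 0, 0, 0, 0.15]]}}

```text
time_s: 11.45
tool_pos: [0.4396, 0.0454, 0.0916]
tcp_rot: [0.387, 3.116, 0.0]
ft_force: [-0.5, -0.1, 0.2]
opening: 0.0299
finger_force: 0.0
```

```bash
python3 tf.py
```

```text
t 11.45 r 0.0935 ang 2.886 toolx 2.895 Ft 0.2 Fr 0.43 fz 0.17 [0.43958032 0.04536994 0.09155901]
```

{"fn": "arm_command", "kwargs": {"rows": [[0.03, 0, 0.0024, 0, 0, 0, 0.025], [0.03, -0.0001, 0.0048, 0, 0, 0, 0.05], [0.03, -0.0001, 0.0048, 0, 0, 0, 0.05]]}}

```text
time_s: 11.7
tool_pos: [0.4405, 0.0498, 0.0913]
tcp_rot: [0.464, 3.106, 0.0]
ft_force: [0.1, 0.1, 0.4]
opening: 0.0301
finger_force: 0.0
```

```bash
python3 tf.py
```

```text
t 11.7 r 0.0938 ang 2.837 toolx 2.845 Ft -0.18 Fr -0.09 fz 0.39 [0.44054951 0.04980505 0.09129093]
```

{"fn": "arm_command", "kwargs": {"rows": [[0.03, 0, 0.0024, 0, 0, 0, 0.025], [0.03, -0.0001, 0.0048, 0, 0, 0, 0.05], [0.03, -0.0001, 0.0048, 0, 0, 0, 0.05]]}}

```text
time_s: 11.95
tool_pos: [0.4418, 0.0544, 0.0911]
tcp_rot: [0.541, 3.094, 0.0]
ft_force: [0.2, -0.2, 0.1]
opening: 0.0297
finger_force: 0.0
```

```bash
python3 tf.py
```

```text
t 11.95 r 0.094 ang 2.787 toolx 2.795 Ft 0.07 Fr -0.27 fz 0.07 [0.44182328 0.05437016 0.09110271]
```

```bash
cat > kn.py <<'E'
from h import *
for n in("scene","wrist"):
    d=imaging.get_image(n); hsv=cv2.cvtColor(d["frame"],cv2.COLOR_RGB2HSV).astype(int); P=cloud(d)
    H,S,V=hsv[...,0],hsv[...,1],hsv[...,2]; m=((H<6)|(H>174))&(S>150)&(V>60)&(d["range_z"]>0)&(P[...,2]>.06)&(P[...,2]<.13)&(abs(P[...,1])<.15)&(P[...,0]>.3)
    print(n,m.sum(),P[m].mean(0).round(4) if m.any() else "", P[m&(P[...,2]>.117)].mean(0).round(4) if (m&(P[...,2]>.117)).any() else "")
E
python3 kn.py
```

```text
scene 5 [0.4516 0.0514 0.1123] 
wrist 4493 [0.4357 0.0516 0.1112] [0.4384 0.0503 0.1203]
```

The knob trails the TCP by 5 mm, so it is riding on the trailing finger as planned. I continue.

{"fn": "arm_command", "kwargs": {"rows": [[0.03, 0, 0.0024, 0, 0, 0, 0.025], [0.03, -0.0001, 0.0048, 0, 0, 0, 0.05], [0.03, -0.0001, 0.0048, 0, 0, 0, 0.05]]}}

```text
time_s: 12.3
tool_pos: [0.4432, 0.0589, 0.0908]
tcp_rot: [0.619, 3.08, -0.0]
ft_force: [-1.5, -0.0, 0.6]
opening: 0.03
finger_force: 0.0
```

```bash
python3 tf.py
```

```text
t 12.3 r 0.0944 ang 2.737 toolx 2.745 Ft 0.58 Fr 1.35 fz 0.63 [0.44320019 0.05889019 0.09081611]
```

{"fn": "arm_command", "kwargs": {"rows": [[0.03, 0, 0.0024, 0, 0, 0, 0.025], [0.03, -0.0001, 0.0048, 0, 0, 0, 0.05], [0.03, -0.0001, 0.0048, 0, 0, 0, 0.05]]}}

```text
time_s: 12.55
tool_pos: [0.4451, 0.0633, 0.0908]
tcp_rot: [0.696, 3.064, 0.0]
ft_force: [-0.2, -0.6, -0.2]
opening: 0.03
finger_force: 0.0
```

```bash
python3 tf.py
```

```text
t 12.55 r 0.0945 ang 2.686 toolx 2.695 Ft 0.67 Fr -0.11 fz -0.21 [0.4451331  0.06329926 0.09077523]
```

{"fn": "arm_command", "kwargs": {"rows": [[0.03, 0, 0.0024, 0, 0, 0, 0.025], [0.03, -0.0001, 0.0048, 0, 0, 0, 0.05], [0.03, -0.0001, 0.0048, 0, 0, 0, 0.05]]}}

```text
time_s: 12.8
tool_pos: [0.4472, 0.0676, 0.0907]
tcp_rot: [-0.772, -3.045, -0.0]
ft_force: [-0.4, 0.4, -0.6]
opening: 0.03
finger_force: 0.0
```

```bash
python3 tf.py
```

```text
t 12.8 r 0.0946 ang 2.635 toolx 2.645 Ft -0.15 Fr 0.51 fz -0.57 [0.44724561 0.06761642 0.09074814]
```

{"fn": "arm_command", "kwargs": {"rows": [[0.03, 0, 0.0024, 0, 0, 0, 0.025], [0.03, 0, 0.0024, 0, 0, 0, 0.025]]}}

```text
time_s: 12.97
tool_pos: [0.4483, 0.0697, 0.0907]
tcp_rot: [-0.81, -3.035, -0.0]
ft_force: [-0.1, -0.1, -0.2]
opening: 0.0302
finger_force: 0.1
```

```bash
python3 tf.py
```

```text
t 12.9667 r 0.0947 ang 2.61 toolx 2.62 Ft 0.13 Fr 0.08 fz -0.16 [0.44834965 0.06967424 0.09072759]
```

{"fn": "arm_command", "kwargs": {"rows": [[0.03, 0, 0.0024, 0, 0, 0, 0.025], [0.03, -0.0001, 0.0048, 0, 0, 0, 0.05], [0.03, -0.0001, 0.0048, 0, 0, 0, 0.05]]}}

```text
time_s: 13.22
tool_pos: [0.4507, 0.0737, 0.0907]
tcp_rot: [-0.885, -3.014, 0.001]
ft_force: [-0.2, -0.4, -0.3]
opening: 0.0301
finger_force: 0.3
```

```bash
python3 tf.py
```

```text
t 13.2167 r 0.0948 ang 2.561 toolx 2.57 Ft 0.49 Fr -0.05 fz -0.27 [0.45070206 0.07369653 0.09067028]
```

{"fn": "arm_command", "kwargs": {"rows": [[0.03, 0, 0.0024, 0, 0, 0, 0.025], [0.03, 0, 0.0024, 0, 0, 0, 0.025]]}}

```text
time_s: 13.38
tool_pos: [0.452, 0.0756, 0.0907]
tcp_rot: [-0.923, -3.003, 0.001]
ft_force: [0.2, -0.7, 0.5]
opening: 0.0299
finger_force: 0.5
```

```bash
python3 tf.py; python3 kn.py
```

```text
t 13.3833 r 0.0948 ang 2.537 toolx 2.545 Ft 0.45 Fr -0.5 fz 0.46 [0.45200606 0.07562494 0.09069381]
scene 0  
wrist 4518 [0.4459 0.074  0.1112] [0.4482 0.0721 0.1203]
```

{"fn": "arm_command", "kwargs": {"rows": [[0.03, 0, 0.0024, 0, 0, 0, 0.025], [0.03, -0.0001, 0.0048, 0, 0, 0, 0.05], [0.03, -0.0001, 0.0048, 0, 0, 0, 0.05]]}}

```text
time_s: 13.73
tool_pos: [0.4547, 0.0794, 0.0906]
tcp_rot: [-0.999, -2.978, 0.002]
ft_force: [-0.8, -2.3, 0.9]
opening: 0.0299
finger_force: 1.0
```

```bash
python3 tf.py
```

```text
t 13.7333 r 0.0949 ang 2.488 toolx 2.495 Ft 2.32 Fr -0.8 fz 0.93 [0.45469296 0.07941536 0.09063078]
```

{"fn": "arm_command", "kwargs": {"rows": [[0.03, 0, 0.0024, 0, 0, 0, 0.025], [0.03, 0, 0.0024, 0, 0, 0, 0.025]]}}

```text
time_s: 13.9
tool_pos: [0.4558, 0.0808, 0.0906]
tcp_rot: [-1.036, -2.965, 0.004]
ft_force: [-1.7, -4.3, 0.3]
opening: 0.03
finger_force: 2.2
```

```bash
python3 tf.py
```

```text
t 13.9 r 0.0949 ang 2.469 toolx 2.47 Ft 4.43 Fr -1.31 fz 0.3 [0.455766   0.08082354 0.09055318]
```

The washer has been met. I go on in small steps.

{"fn": "arm_command", "kwargs": {"rows": [[0.03, 0, 0.0012, 0, 0, 0, 0.012], [0.03, 0, 0.0024, 0, 0, 0, 0.025], [0.03, 0, 0.0024, 0, 0, 0, 0.025]]}}

```text
time_s: 14.15
tool_pos: [0.457, 0.0824, 0.0905]
tcp_rot: [-1.073, -2.952, 0.005]
ft_force: [-2.8, -5.7, 0.3]
opening: 0.0301
finger_force: 2.9
```

```bash
python3 tf.py
```

```text
t 14.15 r 0.0949 ang 2.448 toolx 2.444 Ft 6.2 Fr -1.53 fz 0.29 [0.45703783 0.08235936 0.09048193]
```

{"fn": "arm_command", "kwargs": {"rows": [[0.03, 0, 0.0012, 0, 0, 0, 0.012], [0.03, 0, 0.0024, 0, 0, 0, 0.025], [0.03, 0, 0.0024, 0, 0, 0, 0.025]]}}

```text
time_s: 14.4
tool_pos: [0.4583, 0.0839, 0.0904]
tcp_rot: [-1.11, -2.938, 0.006]
ft_force: [-2.7, -6.8, 1.0]
opening: 0.0302
finger_force: 3.4
```

```bash
python3 tf.py
```

```text
t 14.4 r 0.0949 ang 2.427 toolx 2.419 Ft 6.86 Fr -2.41 fz 1.03 [0.45828281 0.08385625 0.09038569]
```

{"fn": "arm_command", "kwargs": {"rows": [[0.03, 0, 0.0012, 0, 0, 0, 0.012], [0.03, 0, 0.0024, 0, 0, 0, 0.025], [0.03, 0, 0.0024, 0, 0, 0, 0.025]]}}

```text
time_s: 14.65
tool_pos: [0.4595, 0.0853, 0.0903]
tcp_rot: [-1.146, -2.924, 0.008]
ft_force: [-2.6, -7.9, 1.3]
opening: 0.0301
finger_force: 4.0
```

```bash
python3 tf.py
```

```text
t 14.65 r 0.095 ang 2.407 toolx 2.394 Ft 7.63 Fr -3.36 fz 1.26 [0.45952113 0.08533161 0.09029967]
```

{"fn": "arm_command", "kwargs": {"rows": [[0.03, 0, 0.0012, 0, 0, 0, 0.012], [0.03, 0, 0.0024, 0, 0, 0, 0.025], [0.03, 0, 0.0024, 0, 0, 0, 0.025]]}}

```text
time_s: 14.9
tool_pos: [0.4609, 0.0867, 0.0902]
tcp_rot: [-1.183, -2.909, 0.01]
ft_force: [-3.9, -9.0, 1.2]
opening: 0.0301
finger_force: 4.5
```

```bash
python3 tf.py
```

```text
t 14.9 r 0.0949 ang 2.387 toolx 2.369 Ft 9.25 Fr -3.3 fz 1.24 [0.4608782  0.08673413 0.09022813]
```

{"fn": "arm_command", "kwargs": {"rows": [[0.03, 0, 0.0012, 0, 0, 0, 0.012], [0.03, 0, 0.0024, 0, 0, 0, 0.02], [0.03, 0, 0.0024, 0, 0, 0, 0.02]]}}

```text
time_s: 15.15
tool_pos: [0.4621, 0.0882, 0.0901]
tcp_rot: [-1.212, -2.897, 0.011]
ft_force: [-5.2, -9.7, 2.0]
opening: 0.0301
finger_force: 5.1
```

```bash
python3 tf.py
```

```text
t 15.15 r 0.095 ang 2.367 toolx 2.349 Ft 10.51 Fr -3.06 fz 2.05 [0.46210932 0.08815736 0.09012023]
```

{"fn": "arm_command", "kwargs": {"rows": [[0.03, 0, 0.0008, 0, 0, 0, 0.01], [0.03, 0, 0.0016, 0, 0, 0, 0.015], [0.03, 0, 0.0016, 0, 0, 0, 0.015]]}}

```text
time_s: 15.4
tool_pos: [0.4629, 0.089, 0.0901]
tcp_rot: [-1.234, -2.887, 0.012]
ft_force: [-5.6, -10.5, 1.9]
opening: 0.0301
finger_force: 5.5
```

```bash
python3 tf.py
```

```text
t 15.4 r 0.0951 ang 2.354 toolx 2.334 Ft 11.34 Fr -3.46 fz 1.93 [0.4629124  0.08903866 0.09005661]
```

One more small step to bring the tangential push to about 12.3 N.

{"fn": "arm_command", "kwargs": {"rows": [[0.03, 0, 0.0008, 0, 0, 0, 0.008], [0.03, 0, 0.0016, 0, 0, 0, 0.015], [0.03, 0, 0.0016, 0, 0, 0, 0.015]]}}

```text
time_s: 15.65
tool_pos: [0.4638, 0.0899, 0.09]
tcp_rot: [-1.255, -2.878, 0.013]
ft_force: [-4.9, -11.7, 3.4]
opening: 0.0298
finger_force: 5.9
```

```bash
python3 tf.py; python3 kn.py
```

```text
t 15.65 r 0.0951 ang 2.341 toolx 2.319 Ft 11.65 Fr -5.03 fz 3.36 [0.46383989 0.08994852 0.09001817]
scene 0  
wrist 4434 [0.4568 0.0885 0.1108] [0.4586 0.0861 0.1203]
```

{"fn": "arm_command", "kwargs": {"rows": [[0.03, 0.0003, 0.0005, 0, 0, 0, 0], [0.03, 0.0005, 0.001, 0, 0, 0, 0], [0.03, 0.0005, 0.001, 0, 0, 0, 0]]}}

```text
time_s: 16.0
tool_pos: [0.4643, 0.0906, 0.09]
tcp_rot: [-1.255, -2.878, 0.014]
ft_force: [-5.4, -12.2, 2.2]
opening: 0.0303
finger_force: 6.1
```

```bash
python3 tf.py
```

```text
t 16.0 r 0.0953 ang 2.332 toolx 2.319 Ft 12.31 Fr -5.06 fz 2.19 [0.4642572  0.09063556 0.08996916]
```

Firm at 12.3 N tangential. I back off, rise and check.

{"fn": "arm_command", "kwargs": {"rows": [[0.03, 0, -0.002, 0, 0, 0, 0], [0.035, 0, -0.005, 0, 0, 0, 0], [0.04, 0, -0.008, 0, 0, 0, 0], [0.04, 0, -0.008, 0, 0, 0, 0], [0.04, 0, -0.008, -0.015, 0, 0, 0], [0.04, 0, -0.008, -0.045, 0, 0, 0], [0.04, 0, -0.008, -0.085, 0, 0, 0], [0.04, 0, -0.008, -0.125, 0, 0, 0], [0.04, 0.03, -0.008, -0.16, 0, 0, 0], [0.04, 0.06, -0.008, -0.17, 0, 0, 0], [0.04, 0.06, -0.008, -0.17, 0, 0, 0]]}}

```text
time_s: 16.92
tool_pos: [0.4195, 0.1359, 0.2647]
tcp_rot: [1.248, 2.88, 0.009]
ft_force: [-0.7, -0.5, -0.8]
opening: 0.0399
finger_force: 0.0
```

```bash
python3 tf.py; python3 kn.py
python3 - <<'E'
from h import *
d=imaging.get_image('wrist'); save(d,'w5.png'); d=imaging.get_image('top'); cv2.imwrite('pics/t5.png',cv2.resize(d["frame"][150:330,250:490,::-1],None,fx=3,fy=3,interpolation=cv2.INTER_CUBIC))
E
```

```text
t 16.9167 r 0.1589 ang 2.34 toolx 2.323 Ft 0.86 Fr 0.12 fz -0.76 [0.41948088 0.13590455 0.26466816]
scene 69 [0.4617 0.0838 0.1069] [0.4593 0.0822 0.1212]
wrist 751 [0.4523 0.083  0.1108] [0.4541 0.0804 0.1203]
```

View pics/w5.png

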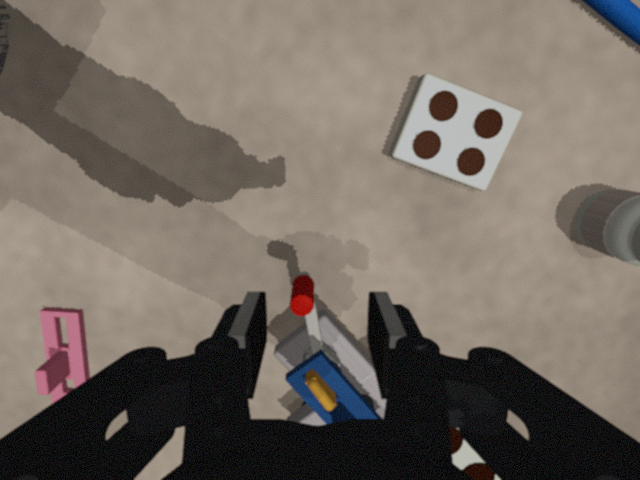

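The wrist view shows the key still home, with the head visible at (320,390) and the knob at (302,297) free of the fingers. I check the knob angle independently with the top camera, and the key's height and yaw.

Run:
```python
from h import *
d=imaging.get_image('top'); f=d["frame"]; hsv=cv2.cvtColor(f,cv2.COLOR_RGB2HSV).astype(int); P=cloud(d); H,S,V=hsv[...,0],hsv[...,1],hsv[...,2]
d0=np.load('/tmp/top0.npz')
m=((H<6)|(H>174))&(S>150)&(V>80)&(P[...,2]>.06)&(P[...,2]<.135)&(abs(P[...,1])<.15)&(P[...,0]>.3)
v,u=np.argwhere(m).mean(0); p=ray(d,u,v,.120); print("knob",m.sum(),u,v,p.round(4),"ang",np.arctan2(p[1]-.0217,p[0]-.530),"r",np.hypot(p[1]-.0217,p[0]-.530))
b=(H>100)&(H<130)&(S>100)&(P[...,0]>.45)&(P[...,0]<.65)&(abs(P[...,1])<.1)
for lo,hi in((.085,.105),(.128,.145)):
    q=P[b&(P[...,2]>lo)&(P[...,2]<hi)]; print(len(q),q.mean(0).round(4),cv2.minAreaRect((q[:,:2]*1000).astype(np.float32)) if len(q)>5 else "")
df=np.abs(f.astype(int)-d0["frame"].astype(int)).max(2)
```

```text
knob 49 287.3265306122449 261.61224489795916 [0.4543 0.0797 0.12  ] ang 2.4873633195279137 r 0.09536506040764149
520 [0.5634 0.0152 0.0949] ((563.3558959960938, 16.153099060058594), (40.2949104309082, 121.76597595214844), 80.98075866699219)
58 [0.5656 0.0165 0.1356] ((566.6380004882812, 16.40252113342285), (11.556498527526855, 30.790870666503906), 81.9671630859375)
```

View pics/t5.png

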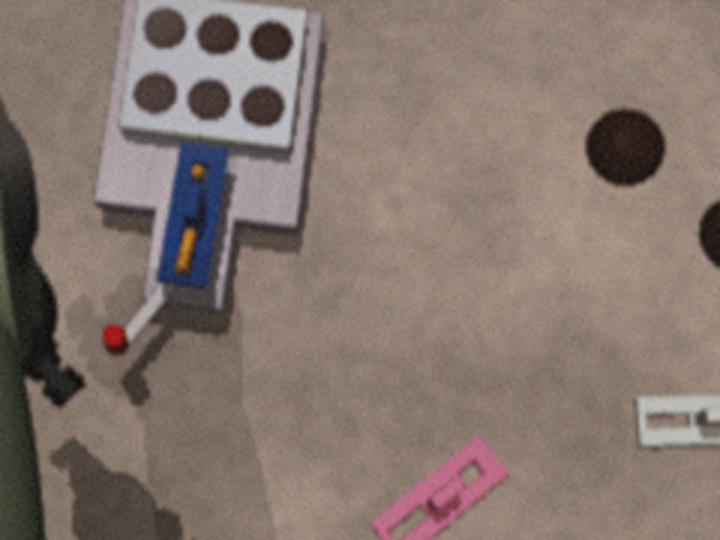

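The knob now reads 2.487 rad by the top camera, against about 2.40 under load, so it sprung back some 8 mm. The key is home. I re-engage and feel at what push the nut moves, to make sure it is truly tight.

```bash
python3 -c "
from h import *
print(plan([.4547,.0797,.09],-.657))"
```

```text
(array([-0.062 , -0.0105,  0.1698]), array([-0.0007, -0.0009, -0.166 ]))
```

{"fn": "arm_command", "kwargs": {"rows": [[0.04, -0.03, -0.005, 0, 0, 0, -0.08], [0.04, -0.062, -0.0105, 0, 0, 0, -0.166], [0.04, -0.062, -0.0105, 0.02, 0, 0, -0.166], [0.04, -0.062, -0.0105, 0.06, 0, 0, -0.166], [0.04, -0.062, -0.0105, 0.1, 0, 0, -0.166], [0.04, -0.062, -0.0105, 0.14, 0, 0, -0.166], [0.04, -0.062, -0.0105, 0.16, 0, 0, -0.166], [0.04, -0.062, -0.0105, 0.17, 0, 0, -0.166], [0.03, -0.062, -0.0105, 0.17, 0, 0, -0.166], [0.03, -0.062, -0.0105, 0.17, 0, 0, -0.166]]}}

```text
time_s: 18.0
tool_pos: [0.4542, 0.0793, 0.0896]
tcp_rot: [-1.014, -2.971, 0.001]
ft_force: [-0.2, -0.7, 0.8]
opening: 0.03
finger_force: 0.0
```

```bash
python3 tf.py; python3 kn.py
```

```text
t 18.0 r 0.0952 ang 2.492 toolx 2.484 Ft 0.65 Fr -0.24 fz 0.8 [0.45419717 0.07930318 0.0895775 ]
scene 0  
wrist 4475 [0.4515 0.0822 0.1112] [0.4538 0.0805 0.1203]
```

{"fn": "arm_command", "kwargs": {"rows": [[0.03, 0, 0.0024, 0, 0, 0, 0.025], [0.03, -0.0001, 0.0048, 0, 0, 0, 0.05], [0.03, -0.0001, 0.0048, 0, 0, 0, 0.05]]}}

```text
time_s: 18.35
tool_pos: [0.4588, 0.0834, 0.0918]
tcp_rot: [1.087, 2.945, -0.0]
ft_force: [-0.2, -1.5, 0.3]
opening: 0.0303
finger_force: 0.5
```

```bash
python3 tf.py; python3 kn.py
```

```text
t 18.35 r 0.0942 ang 2.428 toolx 2.434 Ft 1.24 Fr -0.83 fz 0.28 [0.45879214 0.08335047 0.0917943 ]
scene 0  
wrist 4452 [0.4521 0.0828 0.1112] [0.4541 0.0807 0.1203]
```

{"fn": "arm_command", "kwargs": {"rows": [[0.03, 0, 0.0012, 0, 0, 0, 0.012], [0.03, 0, 0.0024, 0, 0, 0, 0.025], [0.03, 0, 0.0024, 0, 0, 0, 0.025]]}}

```text
time_s: 18.7
tool_pos: [0.4593, 0.0848, 0.091]
tcp_rot: [1.125, 2.933, -0.003]
ft_force: [-1.6, -3.7, 3.4]
opening: 0.0301
finger_force: 2.3
```

```bash
python3 tf.py; python3 kn.py
```

```text
t 18.7 r 0.0948 ang 2.413 toolx 2.409 Ft 3.81 Fr -1.25 fz 3.43 [0.45928399 0.08479603 0.09099682]
scene 0  
wrist 4504 [0.4527 0.0836 0.1111] [0.4546 0.0815 0.1203]
```

{"fn": "arm_command", "kwargs": {"rows": [[0.03, 0, 0.0012, 0, 0, 0, 0.012], [0.03, 0, 0.0024, 0, 0, 0, 0.025], [0.03, 0, 0.0024, 0, 0, 0, 0.025]]}}

```text
time_s: 19.05
tool_pos: [0.4602, 0.0862, 0.0907]
tcp_rot: [-1.162, -2.919, 0.005]
ft_force: [-3.8, -6.3, 4.0]
opening: 0.03
finger_force: 3.6
```

```bash
python3 tf.py; python3 kn.py
```

```text
t 19.05 r 0.095 ang 2.396 toolx 2.384 Ft 7.15 Fr -1.48 fz 3.95 [0.46021051 0.08615471 0.09066208]
scene 0  
wrist 4481 [0.4536 0.0847 0.111 ] [0.4555 0.0825 0.1203]
```

{"fn": "arm_command", "kwargs": {"rows": [[0.03, 0, 0.0012, 0, 0, 0, 0.012], [0.03, 0, 0.0024, 0, 0, 0, 0.025], [0.03, 0, 0.0024, 0, 0, 0, 0.025]]}}

```text
time_s: 19.4
tool_pos: [0.4613, 0.0872, 0.0905]
tcp_rot: [-1.198, -2.903, 0.008]
ft_force: [-4.5, -8.6, 4.3]
opening: 0.03
finger_force: 4.7
```

```bash
python3 tf.py; python3 kn.py
```

```text
t 19.4 r 0.0949 ang 2.38 toolx 2.359 Ft 9.35 Fr -2.65 fz 4.28 [0.46130869 0.08724684 0.09054014]
scene 0  
wrist 4444 [0.4545 0.0858 0.1109] [0.4563 0.0835 0.1203]
```

{"fn": "arm_command", "kwargs": {"rows": [[0.03, 0, 0.001, 0, 0, 0, 0.01], [0.03, 0, 0.002, 0, 0, 0, 0.02], [0.03, 0, 0.002, 0, 0, 0, 0.02]]}}

```text
time_s: 19.75
tool_pos: [0.4623, 0.0884, 0.0904]
tcp_rot: [-1.227, -2.891, 0.009]
ft_force: [-5.3, -10.1, 5.0]
opening: 0.03
finger_force: 5.2
```

```bash
python3 tf.py; python3 kn.py
```

```text
t 19.75 r 0.095 ang 2.364 toolx 2.339 Ft 10.92 Fr -3.25 fz 5.0 [0.46232206 0.08839216 0.09042523]
scene 0  
wrist 4443 [0.4555 0.0869 0.1109] [0.4572 0.0845 0.1203]
```

{"fn": "arm_command", "kwargs": {"rows": [[0.03, 0, 0.001, 0, 0, 0, 0.005], [0.03, 0.0003, 0.002, 0, 0, 0, 0.01], [0.03, 0.0003, 0.002, 0, 0, 0, 0.01]]}}

```text
time_s: 20.1
tool_pos: [0.4633, 0.0896, 0.0904]
tcp_rot: [-1.242, -2.885, 0.011]
ft_force: [-6.2, -9.8, 5.7]
opening: 0.0296
finger_force: 5.7
```

```bash
python3 tf.py; python3 kn.py
```

```text
t 20.1 r 0.0952 ang 2.347 toolx 2.329 Ft 11.3 Fr -2.67 fz 5.72 [0.46334389 0.08964107 0.09037581]
scene 0  
wrist 4415 [0.4564 0.0881 0.1109] [0.4582 0.0857 0.1203]
```

{"fn": "arm_command", "kwargs": {"rows": [[0.03, 0.0003, 0.0007, 0, 0, 0, 0], [0.03, 0.0006, 0.0014, 0, 0, 0, 0], [0.03, 0.0006, 0.0014, 0, 0, 0, 0]]}}

```text
time_s: 20.45
tool_pos: [0.4639, 0.0906, 0.0903]
tcp_rot: [-1.242, -2.885, 0.012]
ft_force: [-5.7, -11.7, 5.0]
opening: 0.0302
finger_force: 6.1
```

```bash
python3 tf.py; python3 kn.py
```

```text
t 20.45 r 0.0955 ang 2.335 toolx 2.329 Ft 12.19 Fr -4.49 fz 5.0 [0.46393168 0.09060805 0.09029546]
scene 0  
wrist 4392 [0.4572 0.0889 0.1109] [0.4589 0.0865 0.1203]
```

Same push at the same place as before, so the nut did hold its tightening. I add one slight step, then ease off slowly while watching the knob.

{"fn": "arm_command", "kwargs": {"rows": [[0.03, 0.0002, 0.0006, 0, 0, 0, 0], [0.03, 0.0004, 0.0011, 0, 0, 0, 0], [0.03, 0.0004, 0.0011, 0, 0, 0, 0], [0.03, 0.0004, 0.0011, 0, 0, 0, 0]]}}

```text
time_s: 20.88
tool_pos: [0.4645, 0.0914, 0.0903]
tcp_rot: [-1.242, -2.885, 0.013]
ft_force: [-6.0, -12.7, 4.9]
opening: 0.0304
finger_force: 6.3
```

```bash
python3 tf.py; python3 kn.py
```

```text
t 20.8833 r 0.0957 ang 2.326 toolx 2.328 Ft 13.08 Fr -5.11 fz 4.88 [0.46446173 0.09138305 0.09027187]
scene 0  
wrist 4404 [0.4577 0.0895 0.1108] [0.4594 0.0871 0.1203]
```

{"fn": "arm_command", "kwargs": {"rows": [[0.03, 0, -0.001, 0, 0, 0, 0], [0.03, 0, -0.002, 0, 0, 0, 0], [0.03, 0, -0.003, 0, 0, 0, 0], [0.03, 0, -0.004, 0, 0, 0, 0], [0.03, 0, -0.004, 0, 0, 0, 0]]}}

```text
time_s: 21.4
tool_pos: [0.4629, 0.0901, 0.0905]
tcp_rot: [1.242, 2.885, -0.006]
ft_force: [-1.9, -7.8, 1.9]
opening: 0.0301
finger_force: 3.5
```

```bash
python3 tf.py; python3 kn.py
```

```text
t 21.4 r 0.0958 ang 2.347 toolx 2.329 Ft 6.82 Fr -4.18 fz 1.93 [0.46291217 0.09009584 0.09052947]
scene 0  
wrist 4500 [0.4567 0.0884 0.1109] [0.4585 0.0861 0.1203]
```

{"fn": "arm_command", "kwargs": {"rows": [[0.03, 0, -0.001, 0, 0, 0, 0], [0.03, 0, -0.002, 0, 0, 0, 0], [0.03, 0, -0.003, 0, 0, 0, 0], [0.03, 0, -0.004, 0, 0, 0, 0], [0.03, 0, -0.004, 0, 0, 0, 0]]}}

```text
time_s: 21.92
tool_pos: [0.4605, 0.0889, 0.0906]
tcp_rot: [-1.24, -2.886, -0.0]
ft_force: [-2.0, -3.9, 0.4]
opening: 0.0298
finger_force: 1.6
```

```bash
python3 tf.py; python3 kn.py
```

```text
t 21.9167 r 0.0967 ang 2.373 toolx 2.33 Ft 4.19 Fr -1.32 fz 0.42 [0.46046001 0.08892016 0.09060059]
scene 0  
wrist 4539 [0.4553 0.0869 0.1109] [0.4571 0.0846 0.1203]
```

{"fn": "arm_command", "kwargs": {"rows": [[0.03, 0, -0.001, 0, 0, 0, 0], [0.03, 0, -0.002, 0, 0, 0, 0], [0.03, 0, -0.003, 0, 0, 0, 0], [0.036, 0, -0.004, 0, 0, 0, 0], [0.042, 0, -0.004, 0, 0, 0, 0], [0.042, 0, -0.004, 0, 0, 0, 0], [0.042, 0, -0.004, -0.015, 0, 0, 0], [0.042, 0, -0.004, -0.045, 0, 0, 0], [0.042, 0, -0.004, -0.085, 0, 0, 0], [0.042, 0.02, -0.004, -0.12, 0, 0, 0], [0.042, 0.05, -0.004, -0.14, 0, 0, 0], [0.042, 0.08, -0.004, -0.16, 0, 0, 0], [0.042, 0.08, -0.004, -0.16, 0, 0, 0], [0.042, 0.08, -0.004, -0.16, 0, 0, 0]]}}

```text
time_s: 23.18
tool_pos: [0.4029, 0.1454, 0.2521]
tcp_rot: [1.236, 2.885, 0.004]
ft_force: [0.9, -0.3, 0.2]
opening: 0.0422
finger_force: 0.0
```

```bash
python3 tf.py
python3 - <<'E'
from h import *
d=imaging.get_image('top'); f=d["frame"]; hsv=cv2.cvtColor(f,cv2.COLOR_RGB2HSV).astype(int); P=cloud(d); H,S,V=hsv[...,0],hsv[...,1],hsv[...,2]
m=((H<6)|(H>174))&(S>150)&(V>80)&(P[...,2]>.06)&(P[...,2]<.135)&(abs(P[...,1])<.15)&(P[...,0]>.3)
v,u=np.argwhere(m).mean(0); p=ray(d,u,v,.120); print("knob",m.sum(),p.round(4),"ang",np.arctan2(p[1]-.0217,p[0]-.530))
b=(H>100)&(H<130)&(S>100)&(P[...,0]>.45)&(P[...,0]<.65)&(abs(P[...,1])<.1)
for lo,hi in((.08,.105),(.128,.145)):
    q=P[b&(P[...,2]>lo)&(P[...,2]<hi)]; print(len(q),q.mean(0).round(4),cv2.minAreaRect((q[:,:2]*1000).astype(np.float32)))
m=(H>10)&(H<25)&(S>110)&(V>90)&(P[...,2]>.1)&(P[...,2]<.118)&(P[...,0]<.56)&(P[...,0]>.5)
q=P[m]; print("head",cv2.minAreaRect((q[:,:2]*1000).astype(np.float32)))
E
```

```text
t 23.1833 r 0.1774 ang 2.37 toolx 2.332 Ft -0.41 Fr -0.86 fz 0.24 [0.40290273 0.14540702 0.25214478]
knob 46 [0.4541 0.0793 0.12  ] ang 2.4922419536525364
515 [0.5634 0.0152 0.0951] ((563.6029663085938, 16.006519317626953), (40.40868377685547, 121.05972290039062), 81.38619232177734)
60 [0.5653 0.0165 0.134 ] ((565.9662475585938, 16.38318634033203), (11.516136169433594, 29.443893432617188), 83.78084564208984)
head ((530.8512573242188, 21.752105712890625), (9.326756477355957, 34.57917404174805), 77.74136352539062)
```

```bash
python3 -c "
from rig import manip
print(manip.job_done())"
```

```text
the job is handed in; nothing more can be done
None
```

The job is handed in: the key is home over screw head and pin and let go, and the nut was tightened to about 12–13 N at the knob. The knob springs back about 8 mm once released, to the same spot both times, more than the "few mm" in your notes. The screw sits about 0.09 rad clockwise, inside the 0.25 limit.

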